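# Put the dosing funnel away under the sliding slate lid

## Task

Put the brass dosing funnel away in the wooden tool box: draw the thin slate lid open by pressing on its top with the fingertips and sliding it, lower the funnel in and stand it upright on the box's floor without dropping it, then slide the lid fully shut again. Slate is brittle, so press only just firmly enough to drag it, and leave the tamper, the cups and the portafilter where they are.

Things in the scene. Friction and masses are not known exactly. Their poses are not given: they have to be found in the camera images.
- box: Walnut tool box fixed to the bench on levelling feet, its underside 6 to 14 mm above the bench. 204 mm long (x), 150 wide (y), 74 high; walls 10, floor 8; origin at the centre of its underside. The lid runs in waxed side grooves 60 mm above the origin and slides out over the front wall (-x end, facing the robot), baring the rear. Lips at sides and rear, 10 mm wide, end 8 mm above the lid's top.
- box_shut (a point): Where the lid's origin lies when fully shut, hard against the stop in the rear groove: 60 mm above the box's origin, 2 mm towards its front. Axes as the box's: the lid opens towards -x and shuts towards +x. The stop is 99.75 mm behind (+x of) this point, the rear wall's inner face 94 mm.
- lid: Thin slate slab, the box's sliding lid: 199.5 mm long (x, along the box), 138 wide (y), 6 thick, flat, no handle, about 0.45 kg; origin at the centre of its underside. Loose in its grooves (1.5 mm play each side, 2 in height), starts 1 to 6 mm ajar. Friction 0.28 on the runners, 0.42 under fingertips: they slip on it if pressed under some 11 N. Slid under over 20 N, or hit, it may crack.
- funnel_mid (a point): Centre, half-way up, of the brass dosing funnel: a round open tube 42 mm high standing on its narrow end, about 0.16 kg; 53 mm across at the foot (lowest 12 mm), widening to a straight band 62 mm across over its upper 18 mm; wall 2.5 mm. The point is 21 mm above its underside.
- funnel: The same funnel; origin at the centre of its underside, z up along its axis.
- tamper: Chrome tamper with flat round base 58 mm across, 78 mm high, standing; origin at the centre of its underside. Not to be moved.
- cup_a: White porcelain demitasse cup, 62 mm across, 56 mm high, handle at its +y; origin at the centre of its underside. Not to be moved.
- cup_b: Second cup, the same. Not to be moved.
- portafilter: Steel portafilter with a black handle, head 72 mm across and 30 mm high, handle 155 mm long to its -x, lying on a rubber mat on the left; origin under the head's centre. Not to be moved.
Things that resemble listed ones, but are neither listed nor needed, are in the scene too. What is shaped like the lid but orange or turquoise is not meant.

How it is judged (in metres and radians):
On the way, in this order (a step that is already met when the one before it is completed fails the run):
1. the lid is drawn open far enough to pass the funnel (at least 60 mm from shut) (x of lid in the frame of box_shut below -0.06 m), for 0.1 s.
2. the funnel stands upright on the box's floor, let go (z of funnel in the frame of box between 0.004 and 0.012 m and x of funnel in the frame of box between -0.07 and 0.07 m and y of funnel in the frame of box between -0.045 and 0.045 m and angle between funnel's own z axis and vertical below 0.1 rad and contact force between the fingers and funnel below 0.05 N), for 0.2 s.
At the end, for the whole second after the job is handed in: The funnel stands upright (within 0.1 rad) and at rest on the floor inside the box, and the lid lies in its grooves, at rest and fully shut: within 2.5 mm of its stop (z of funnel in the frame of box between 0.004 and 0.012 m and x of funnel in the frame of box between -0.07 and 0.07 m and y of funnel in the frame of box between -0.045 and 0.045 m and angle between funnel's own z axis and vertical below 0.1 rad and linear speed of each of funnel, lid below 0.02 m/s and x of lid in the frame of box_shut between -0.0025 and 0.004 m and z of lid in the frame of box_shut between -0.003 and 0.004 m); the robot touches nothing.
It fails at once if the slate lid is struck or leaned on with more than 40 N, or pressed with more than 20 N while it slides (contact force between any of the fingers, the arm and lid above 40 N or (linear speed of lid above 0.015 m/s and contact force between any of the fingers, the arm and lid above 20 N)).
It fails at once if the funnel is dropped: it falls into the box faster than 0.5 m/s (horizontal distance between funnel and box below 0.12 m and z of funnel in the frame of box below 0.05 m and linear speed of funnel above 0.5 m/s).
It fails at once if the tamper, a cup or the portafilter is moved more than 15 mm (distance of any of tamper, cup_a, cup_b, portafilter from where it was at the start of the episode above 0.015 m).
It also fails if it takes over 72 s, if anything falls off the work surface, if the arm or the gripper's body presses on something with over 40 N, if the wrist force passes 120 N, or if a joint passes its speed limit or range.

## Robot

A 6-joint arm with a two-finger parallel gripper is mounted at the origin on the work surface. World frame = base frame: x ahead of the robot, y to its left, z up, the work surface at z = 0. Lengths are in mm, angles in rad, forces in N, time in s.
With the tool pointing down it reaches from about 275 to 1000 mm from the base axis. Payload 8.4 kg.
Tool frame: the origin (TCP) lies on the mounting face of the last link; the fingertips stand 173 mm ahead of it and the grasp point (between the pads) lies 155 mm ahead of it; z points along the fingers, y is the line along which they close (so a half turn about z gives the same grasp; the last joint's range is limited). The gripper opens to 85 mm and grips with 20 to 120 N. Pads are 22 mm wide; open, the fingers measure 114 mm over their backs; the gripper's body (76 mm by 85 mm) begins 54 mm behind the grasp point. The pads swing forward as they close: fully open they stand 13 mm farther back than shut.
Start: joints at [-1.152, 0.353, 1.633, -0, 1.155, -0.002], TCP at [255.306, -570.481, 404.681] pointing down, gripper open.
Joint ranges: [-2.63, 2.63], [-0.92, 2.1], [0.06, 2.66], [-1.3, 4.44], [0, 2.69], [-3.02, 3.02]. Speed limits (rad/s): [2.22, 2.22, 2.79, 3.14, 3.14, 3.14].

## Interface

Orientations are given as [roll, pitch, yaw] about the fixed x, y, z axes, in that order (R = Rz(yaw) Ry(pitch) Rx(roll)).
In Python, from rig import r gives the robot as it stands.
- The arm moves only by the tool apply_moves, never from a script. Its argument "deltas" is a list of rows, each an object with "claw": the gripper command: -1 is fully open, 1 is shut, values between are in proportion; "delta_pos": the shift along the tool's x, y, z in cm, a list of three; "yaw": the turn about the tool's z in rad. In form: [{"claw": claw, "delta_pos": [tx, ty, tz], "yaw": yaw}, ...]. A call has 1 to 8 rows; each row shifts and turns the commanded pose from where the row before left it, along the tool's axes as they then stand; what a row does not reach is not made up. A row lasts 1/8 s, in which the tool goes at most 62.5 mm and 10.7 degrees, less where a joint would pass 70% of its speed; a pose out of reach is approached as far as the arm can. A call with a gripper value outside its range is refused whole. The fingers move at their own pace and stop on an object; "grip_force" is the grip in N (left out, the last holds). Time passes only in rows, so rows that do not move let the fingers close. It gives the time, the measured TCP pose, the force, the opening and the grip force at its end, in the units of the state.
- r.sense(): the state, without advancing time (a new reading comes with each control period).
- r.grab_frame(name): name is "side" or "top" or "wrist"; returns a dict with "img" (480x640x3 uint8, blue, green, red), "z_map" (480x640 float32, mm along the optical axis (not along the pixel's ray), 0 where there is no reading), "fx", "fy", "cx", "cy" (pixels), "dist" ([k1, k2, p1, p2, k3] as OpenCV has them; the pictures are not rectified), "eye" and "rotation" of the camera in the world; the wrist camera has in their place "T_tool_cam" (4x4, takes a point from camera to tool coordinates, whose origin is the TCP and whose axes are the flange's). Camera axes: x right, y up, looking along -z (the intrinsics and any distortion apply to the point x, -y, -z); pixel columns grow to the right and rows downward; lengths in mm; the calibration is good to about 2 mm. A picture is of the moment at which its call begins: read the wrist's pose just before it.
- r.sign_off(): hands the job in; it is judged then, once.
The state is a dict: "clock": time; "qpos": joint angles; "qvel": joint speeds; "joint_efforts": joint torques, N m; "eef_pos": TCP position; "tcp_rot": TCP orientation; "contact_force": force on the tool from outside, world axes, zero at the start; "wrist_torque": the same for the moment, N m; "opening": opening from 0.0 (shut) to 1.0 (fully open); "grasp_force": force on a finger pad.
Only numpy, scipy, OpenCV 4.12 (cv2) and the standard library are available. Lean on these libraries where they do the work, as an engineer would, in place of code of your own. Each camera call takes 0.05 s, during which the arm holds its last target. There are 200 camera calls.

## Working session

There is one attempt and no reset: what is moved stays moved. The work goes in short steps, Python scripts to look and compute and a tool call to move; the robot and the scene stay as the last step left them, time stands still between calls to the robot, and variables do not carry over. Pictures are saved under pics/ and viewed, at most 10 in all, crops included, and the job is handed in when it is done.

Besides the shell and the picture viewer there is one more tool, called as name(argument=value, ...), one argument or row to a line, values as JSON. apply_moves: Moves the arm, as the interface text tells. Its arguments: {"type":"object","properties":{"deltas":{"type":"array"},"grip_force":{"type":"number"}},"required":["deltas"]}

```bash
mkdir -p pics; ls
cat > h.py <<'E'
from rig import r
import numpy as np, cv2
from scipy.spatial.transform import Rotation as R
def cam(name):
    s=r.sense(); f=r.grab_frame(name)
    if name=='wrist':
        T=np.eye(4);T[:3,:3]=R.from_euler('xyz',s['tcp_rot']).as_matrix();T[:3,3]=s['eef_pos']
        M=T@np.array(f['T_tool_cam']); f['eye']=M[:3,3]; f['rotation']=M[:3,:3]
    return f
def rays(f,px):
    K=np.array([[f['fx'],0,f['cx']],[0,f['fy'],f['cy']],[0,0,1.]])
    p=cv2.undistortPoints(np.float32(px).reshape(-1,1,2),K,np.array(f['dist'],float)).reshape(-1,2)
    d=np.c_[p[:,0],-p[:,1],-np.ones(len(p))]
    return d@np.array(f['rotation']).T
def plane(f,px,z):
    d=rays(f,px); e=np.array(f['eye']); return e+d*((z-e[2])/d[:,2])[:,None]
def cloud(f):
    v,u=np.mgrid[0:480,0:640]; d=rays(f,np.stack([u.ravel(),v.ravel()],1))
    P=np.array(f['eye'])+d*f['z_map'].reshape(-1,1); P[f['z_map'].ravel()==0]=np.nan
    return P.reshape(480,640,3)
E
python3 - <<'E'
from h import *
print(r.sense())
for n in ['top','side']:
    f=cam(n); cv2.imwrite(f'pics/{n}.png',f['img']); print(n,f['eye'],f['rotation'],f['fx'],f['dist'])
    np.save(f'{n}_c.npy',cloud(f))
E
```

```text
pics
{'clock': 0.0, 'qpos': array([-1.15239510e+00,  3.53643881e-01,  1.63417655e+00,  1.43653576e-05,
        1.15518957e+00, -2.42466233e-03]), 'qvel': array([ 8.56288262e-04,  1.16034106e-04,  1.40691040e-04, -9.53513540e-04,
        4.80455488e-05,  1.39181964e-03]), 'joint_efforts': array([ 9.14832508e-04, -6.05247331e+01, -3.42060828e+01,  2.28018948e-06,
        9.48176341e-03, -2.86255329e-05]), 'eef_pos': array([ 255.20714568, -570.24515926,  403.94602345]), 'tcp_rot': array([-3.14017534e+00, -1.65707773e-05,  4.20820071e-01]), 'contact_force': array([0.07860699, 0.8069419 , 0.00636438]), 'wrist_torque': array([-0.02443799, -0.0101524 ,  0.00757064]), 'grasp_force': 0.0, 'opening': 1.00229385006018}
top [ 273.29735605  107.46821968 1007.64667872] [ 0.18300034 -0.02382078 -1.59154806] 470.622478239271 [0.03359522 0.         0.         0.         0.        ]Traceback (most recent call last):
  File "<stdin>", line 5, in <module>
  File "h.py", line 19, in cloud
    P=np.array(f['eye'])+d*f['z_map'].reshape(-1,1); P[f['z_map'].ravel()==0]=np.nan
                         ~^~~~~~~~~~~~~~~~~~~~~~~~~
numpy._core._exceptions._ArrayMemoryError: Unable to allocate 703. GiB for an array with shape (307200, 307200) and data type float64
```

```bash
sed -i "s/    return f$/    else: f['rotation']=R.from_euler('xyz',f['rotation']).as_matrix()\n    return f/" h.py
python3 - <<'E'
from h import *
for n in ['top','side']:
    f=cam(n); cv2.imwrite(f'pics/{n}.png',f['img']); print(n,f['eye'],f['rotation'],f['fx'],f['dist'])
    np.save(f'{n}_c.npy',cloud(f))
E
```

```text
top [ 273.29735605  107.46821968 1007.64667872] [[-0.02074435  0.98318034 -0.18145546]
 [-0.99950105 -0.01607018  0.02719191]
 [ 0.02381853  0.181929    0.98302315]] 470.622478239271 [0.03359522 0.         0.         0.         0.        ]
side [-220.40424516  911.01049128  802.27452076] [[-0.78928007  0.34117345 -0.51052684]
 [-0.61375446 -0.46340297  0.63918945]
 [-0.01850518  0.81783762  0.57515145]] 496.4317950570848 [-0.13389554  0.          0.          0.          0.        ]
```

View pics/top.png

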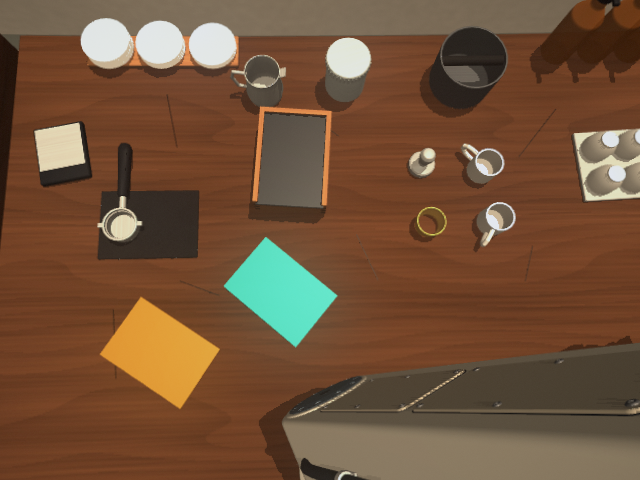

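View pics/side.png

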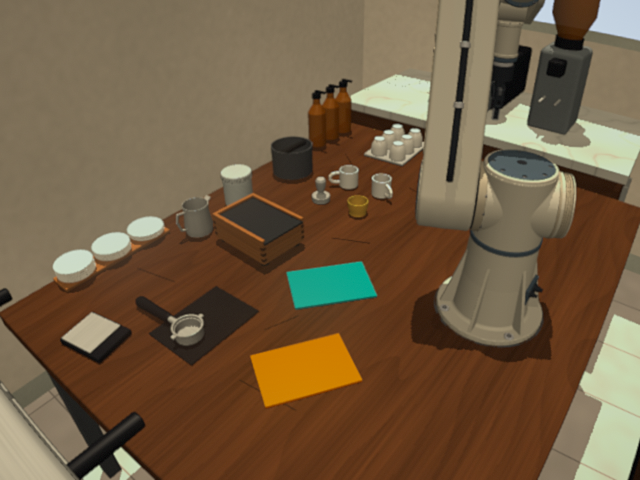

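Top view: the box with the grey slate lid is at (293,158), and its front end faces the robot at row ~208. The brass funnel is at (431,222), the tamper at (425,162), the cups at (487,165) and (497,218), and the portafilter at (121,225). Three slabs are lid-shaped: turquoise (281,292), orange (160,352) and the dark one in the box. Only the dark one fits "slate". The only brass ring is at (431,222).

Run:
```python
from h import *
f=cam('top'); P=cloud(f); im=f['img']
a=cv2.resize(im[90:260,230:540],None,fx=2.5,fy=2.5,interpolation=cv2.INTER_CUBIC); cv2.imwrite('pics/crop.png',a)
hsv=cv2.cvtColor(im,cv2.COLOR_BGR2HSV)
m=np.zeros(im.shape[:2],bool); m[95:222,240:345]=1
lip=m&(hsv[...,0]<15)&(hsv[...,1]>140)&(hsv[...,2]>170)
p=P[lip]; z=np.nanmedian(p[:,2]); print('lip z',z,lip.sum(), np.nanpercentile(p[:,2],[10,90]))
v,u=np.nonzero(lip); q=plane(f,np.c_[u,v],z)[:,:2]
print(cv2.minAreaRect(q.astype(np.float32)), q.min(0),q.max(0), cv2.boxPoints(cv2.minAreaRect(q.astype(np.float32))))
# lid
v,u=np.mgrid[120:200,268:318]; l=P[120:200,270:316].reshape(-1,3); l=l[~np.isnan(l[:,0])]
A=np.c_[l[:,:2],np.ones(len(l))]; c=np.linalg.lstsq(A,l[:,2],rcond=None)[0]; print('lid plane',c, np.median(l[:,2]))
dark=m&(hsv[...,1]<110)
v,u=np.nonzero(dark); 
for vv in range(190,218,2): print(vv, im[vv,290],P[vv,290])
t=P[[100,230,230],[400,400,300]];print('table',t[:,2])
# funnel
fm=np.zeros_like(m); fm[200:245,410:452]=1; y=fm&(hsv[...,0]>20)&(hsv[...,0]<35)&(hsv[...,1]>100)
p=P[y]; print('funnel z',np.nanpercentile(p[:,2],[5,50,95]))
v,u=np.nonzero(y&(P[...,2]>30)); q=plane(f,np.c_[u,v],42)[:,:2].astype(np.float32); print(len(q),cv2.minEnclosingCircle(q))
for n,(u,v) in dict(tamper=(428,155),ca=(487,165),cb=(497,218)).items(): 
    w=P[v-25:v+25,u-25:u+25].reshape(-1,3); w=w[w[:,2]>25]; print(n,w.min(0),w.max(0))
```

```text
lip z 86.40558612279631 1165 [84.18110604 88.48124402]
((622.6250610351562, 126.39839172363281), (149.8167266845703, 203.1683807373047), 85.6178970336914) [516.49691844  44.25397775] [727.10263393 208.58450921] [[515.61426   59.470802]
 [718.1887    43.947205]
 [729.63586  193.32599 ]
 [527.0614   208.84958 ]]
lid plane [-1.95848119e-03 -3.01541403e-03  8.01810890e+01] 78.60988582318032
190 [ 83  95 103] [549.21555825 132.12262035  78.27200326]
192 [ 83  95 103] [543.23740441 132.01171401  84.23086621]
194 [ 83  95 103] [540.74789721 132.21727762  78.27770049]
196 [ 84  96 104] [535.91886448 132.20742679  80.41604368]
198 [ 84  97 105] [531.28263847 132.21324106  81.95517786]
200 [ 83  96 105] [528.14481638 132.36315024  78.10313526]
202 [ 83  97 105] [523.76299743 132.39235729  78.75904521]
204 [ 85  97 104] [519.26574301 132.40840782  79.89687167]
206 [44 55 65] [516.99113754 132.65218573  72.57009776]
208 [31 50 74] [520.58835246 133.52145698  42.08379419]
210 [31 50 74] [521.10544932 134.09147821  22.77499555]
212 [33 51 74] [522.74193369 134.80422014  -1.73804103]
214 [34 50 74] [518.18451242 134.85047711  -1.60192078]
216 [34 50 73] [514.35581452 134.97880976  -4.49116658]
table [-1.74886777 -1.72739971 -0.50634484]
funnel z [-1.35508961 39.776389   43.35938509]
125 ((488.5004577636719, -164.124755859375), 31.378541946411133)
tamper [ 608.53005141 -173.54005915   25.12587819] [ 639.9459514  -141.42537041   81.97541564]
ca [ 580.87973471 -323.11522997   25.0976176 ] [ 659.46059187 -244.61726575   60.35492846]
cb [ 440.06854484 -334.99399592   25.24714025] [ 524.10913208 -270.9104373    61.29396902]
```

View pics/crop.png

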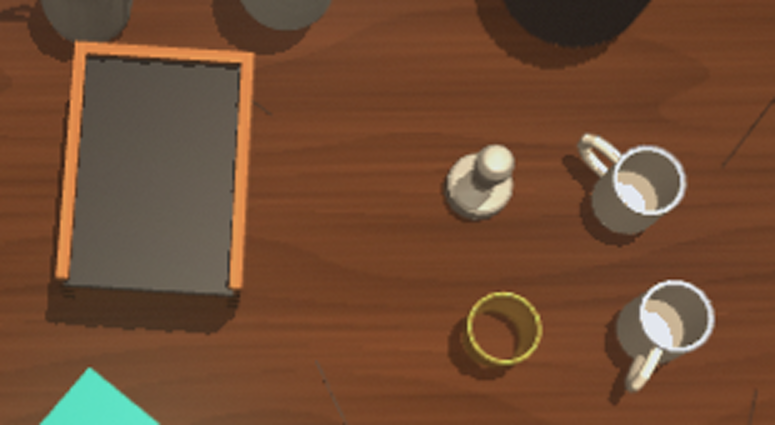

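Crop: the walnut lips frame the slate lid, at crop (155,170). The lone brass ring is at crop (504,328), so both targets are confirmed. Box centre ≈ (622.6, 126.4), yaw ≈ -0.076. Next I turn the tool to match and travel.

apply_moves(
  deltas=[
    {"claw": 1, "delta_pos": [0, 0, 0], "yaw": 0.166},
    {"claw": 1, "delta_pos": [0, 0, 0], "yaw": 0.166},
    {"claw": 1, "delta_pos": [0, 0, 0], "yaw": 0.165},
    {"claw": 1, "delta_pos": [1.85, -4.0, 0], "yaw": 0},
    {"claw": 1, "delta_pos": [1.85, -4.0, 0], "yaw": 0},
    {"claw": 1, "delta_pos": [1.85, -4.0, 0], "yaw": 0},
    {"claw": 1, "delta_pos": [1.85, -4.0, 0], "yaw": 0},
    {"claw": 1, "delta_pos": [1.85, -4.0, 0], "yaw": 0},
  ],
)

```text
clock: 1.2
eef_pos: [363.2, -376.8, 404.7]
tcp_rot: [-3.142, -0.0, -0.076]
contact_force: [0.8, -0.1, 0.2]
opening: -0.001
grasp_force: 0.0
```

apply_moves(
  deltas=[
    {"claw": 1, "delta_pos": [1.85, -4.0, 0], "yaw": 0},
    {"claw": 1, "delta_pos": [1.85, -4.0, 0], "yaw": 0},
    {"claw": 1, "delta_pos": [1.85, -4.0, 0], "yaw": 0},
    {"claw": 1, "delta_pos": [1.85, -4.0, 0], "yaw": 0},
    {"claw": 1, "delta_pos": [1.85, -4.0, 0], "yaw": 0},
    {"claw": 1, "delta_pos": [1.85, -4.0, 0], "yaw": 0},
    {"claw": 1, "delta_pos": [1.85, -4.0, 0], "yaw": 0},
    {"claw": 1, "delta_pos": [1.85, -4.0, 0], "yaw": 0},
  ],
)

```text
clock: 2.2
eef_pos: [535.2, -68.9, 404.7]
tcp_rot: [3.142, -0.0, -0.076]
contact_force: [0.5, -0.7, 0.1]
opening: 0.003
grasp_force: 0.0
```

apply_moves(
  deltas=[
    {"claw": 1, "delta_pos": [1.85, -4.0, 0], "yaw": 0},
    {"claw": 1, "delta_pos": [1.85, -4.0, 0], "yaw": 0},
    {"claw": 1, "delta_pos": [1.85, -4.0, 0], "yaw": 0},
    {"claw": 1, "delta_pos": [1.85, -4.0, 0], "yaw": 0},
    {"claw": 1, "delta_pos": [1.85, -4.0, 2.0], "yaw": 0},
    {"claw": 1, "delta_pos": [0, 0, 4.0], "yaw": 0},
    {"claw": 1, "delta_pos": [0, 0, 4.0], "yaw": 0},
    {"claw": 1, "delta_pos": [0, 0, 0], "yaw": 0},
  ],
)

```text
clock: 3.2
eef_pos: [640.8, 122.0, 301.5]
tcp_rot: [3.14, 0.006, -0.076]
contact_force: [-0.4, -0.4, 0.6]
opening: -0.003
grasp_force: 0.0
```

Run:
```python
from h import *
f=cam('wrist'); P=cloud(f); im=f['img']; cv2.imwrite('pics/w1.png',im)
print(r.sense()['eef_pos'])
for vv in range(40,480,60): print(vv,[P[vv,u].round(0).tolist() for u in (60,200,320,440,580)])
```

```text
[641.79827236 122.0641833  303.87765896]
40 [[787.0, 287.0, 1.0], [768.0, 183.0, 34.0], [770.0, 115.0, 1.0], [765.0, 37.0, 1.0], [761.0, -58.0, -1.0]]
100 [[749.0, 295.0, 2.0], [740.0, 198.0, 0.0], [733.0, 118.0, 1.0], [727.0, 38.0, 2.0], [722.0, -59.0, 2.0]]
160 [[709.0, 304.0, 1.0], [703.0, 179.0, 80.0], [698.0, 120.0, 82.0], [694.0, 61.0, 79.0], [682.0, -62.0, 2.0]]
220 [[667.0, 315.0, 2.0], [673.0, 183.0, 81.0], [668.0, 122.0, 80.0], [664.0, 62.0, 80.0], [638.0, -67.0, 1.0]]
280 [[620.0, 329.0, 0.0], [641.0, 189.0, 81.0], [636.0, 125.0, 81.0], [631.0, 62.0, 81.0], [590.0, -73.0, 0.0]]
340 [[572.0, 338.0, 7.0], [606.0, 195.0, 81.0], [649.0, 124.0, 166.0], [600.0, 63.0, 89.0], [537.0, -79.0, 1.0]]
400 [[516.0, 355.0, 8.0], [650.0, 152.0, 193.0], [562.0, 131.0, 81.0], [562.0, 63.0, 89.0], [477.0, -88.0, 0.0]]
460 [[656.0, 171.0, 217.0], [654.0, 145.0, 215.0], [651.0, 123.0, 214.0], [659.0, 104.0, 224.0], [649.0, 75.0, 218.0]]
```

View pics/w1.png

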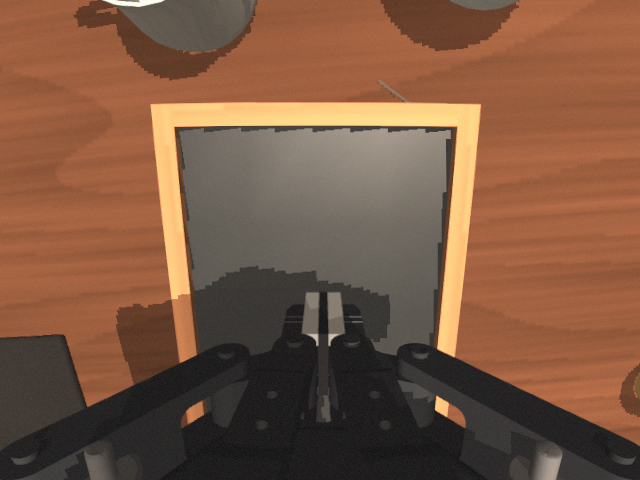

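Wrist view: the box's rear corners are at (152,104) and (480,104). The closed fingertips at (323,295) stand over the middle of the slate. Going down to it.

apply_moves(
  deltas=[
    {"claw": 1, "delta_pos": [0, 0, 2.0], "yaw": 0},
    {"claw": 1, "delta_pos": [0, 0, 1.5], "yaw": 0},
    {"claw": 1, "delta_pos": [0, 0, 0.8], "yaw": 0},
    {"claw": 1, "delta_pos": [0, 0, 0.3], "yaw": 0},
    {"claw": 1, "delta_pos": [0, 0, 0.1], "yaw": 0},
    {"claw": 1, "delta_pos": [0, 0, 0], "yaw": 0},
    {"claw": 1, "delta_pos": [0, 0, 0], "yaw": 0},
  ],
)

```text
clock: 4.12
eef_pos: [642.3, 122.1, 258.1]
tcp_rot: [-3.141, -0.001, -0.076]
contact_force: [-0.3, -0.3, 0.4]
opening: 0.001
grasp_force: 0.0
```

Run:
```python
from h import *
s=r.sense(); print(s['eef_pos'],s['contact_force'],s['clock'])
```

```text
[642.29897579 122.10911316 258.09788292] [-0.29274841 -0.26483379  0.44647069] 4.125
```

apply_moves(
  deltas=[
    {"claw": 1, "delta_pos": [0, 0, 0.2], "yaw": 0},
    {"claw": 1, "delta_pos": [0, 0, 0.1], "yaw": 0},
    {"claw": 1, "delta_pos": [0, 0, 0.1], "yaw": 0},
    {"claw": 1, "delta_pos": [0, 0, 0.05], "yaw": 0},
    {"claw": 1, "delta_pos": [0, 0, 0], "yaw": 0},
  ],
)

```text
clock: 4.75
eef_pos: [642.1, 122.1, 253.3]
tcp_rot: [3.142, 0.0, -0.076]
contact_force: [-1.1, 0.3, 1.6]
opening: 0.002
grasp_force: 1.3
```

apply_moves(
  deltas=[
    {"claw": 1, "delta_pos": [0, 0, 0.03], "yaw": 0},
    {"claw": 1, "delta_pos": [0, 0, 0.0], "yaw": 0},
  ],
)

```text
clock: 5.0
eef_pos: [642.1, 122.1, 253.3]
tcp_rot: [-3.142, -0.0, -0.076]
contact_force: [-1.7, -0.3, 6.2]
opening: 0.002
grasp_force: 2.8
```

apply_moves(
  deltas=[
    {"claw": 1, "delta_pos": [0, 0, 0.04], "yaw": 0},
    {"claw": 1, "delta_pos": [0, 0, 0.0], "yaw": 0},
  ],
)

```text
clock: 5.25
eef_pos: [642.1, 122.1, 253.3]
tcp_rot: [3.142, -0.0, -0.076]
contact_force: [-4.2, -1.0, 8.6]
opening: -0.002
grasp_force: 4.5
```

apply_moves(
  deltas=[
    {"claw": 1, "delta_pos": [0, 0, 0.05], "yaw": 0},
    {"claw": 1, "delta_pos": [-0.05, 0, 0.0], "yaw": 0},
    {"claw": 1, "delta_pos": [0, 0, 0.0], "yaw": 0},
  ],
)

```text
clock: 5.62
eef_pos: [641.9, 122.1, 253.3]
tcp_rot: [-3.141, -0.001, -0.076]
contact_force: [-3.1, -1.1, 11.7]
opening: 0.001
grasp_force: 5.8
```

apply_moves(
  deltas=[
    {"claw": 1, "delta_pos": [-0.05, 0, 0.03], "yaw": 0},
    {"claw": 1, "delta_pos": [-0.15, 0, 0.0], "yaw": 0},
    {"claw": 1, "delta_pos": [-0.15, 0, 0.0], "yaw": 0},
    {"claw": 1, "delta_pos": [-0.15, 0, 0.0], "yaw": 0},
    {"claw": 1, "delta_pos": [-0.15, 0, 0.0], "yaw": 0},
    {"claw": 1, "delta_pos": [-0.15, 0, 0.0], "yaw": 0},
  ],
)

```text
clock: 6.38
eef_pos: [635.4, 122.9, 253.3]
tcp_rot: [-3.14, -0.006, -0.076]
contact_force: [4.7, -0.7, 7.0]
opening: 0.003
grasp_force: 3.2
```

apply_moves(
  deltas=[
    {"claw": 1, "delta_pos": [0, 0, 0.0], "yaw": 0},
    {"claw": 1, "delta_pos": [0, 0, 0.0], "yaw": 0},
  ],
)

```text
clock: 6.62
eef_pos: [635.3, 122.9, 253.3]
tcp_rot: [-3.14, -0.005, -0.076]
contact_force: [3.8, -0.3, 6.4]
opening: -0.001
grasp_force: 3.5
```

```bash
cat > lid.py <<'E'
from h import *
B=np.array([622.6,126.4]);ex=np.array([.9971,-.0764]);ey=np.array([.0764,.9971])
def gap():
    # along several lines in box frame, print top-camera depth profile edges of dark lid (rear edge & front edge)
    f=cam('top'); P=cloud(f).reshape(-1,3); d=P[:,:2]-B; x=d@ex; y=d@ey
    m=(np.abs(y)<50)&(P[:,2]>60)&(P[:,2]<95)&(x<-60)
    n=(np.abs(y)<50)&(P[:,2]<65)&(x>-50)&(x<95)
    g=f['img'].reshape(-1,3).astype(int)
    print('lid front box-x:',np.percentile(x[m],[0.5,2]),'hole x:',(np.percentile(x[n],[2,98]) if n.sum()>20 else None), n.sum())
if __name__=='__main__': s=r.sense();print(s['eef_pos'],s['contact_force'],(s['eef_pos'][:2]-B)@ex);gap()
E
python3 lid.py
```

```text
[635.34089635 122.87132601 253.30982039] [ 3.80415949 -0.28335406  6.37826984] 12.973538445946895Traceback (most recent call last):
  File "lid.py", line 10, in <module>
    if __name__=='__main__': s=r.sense();print(s['eef_pos'],s['contact_force'],(s['eef_pos'][:2]-B)@ex);gap()
                                                                                                        ~~~^^
  File "lid.py", line 9, in gap
    print('lid front box-x:',np.percentile(x[m],[0.5,2]),'hole x:',(np.percentile(x[n],[2,98]) if n.sum()>20 else None), n.sum())
                             ~~~~~~~~~~~~~^^^^^^^^^^^^^^
    return _quantile_unchecked(
        a, q, axis, out, overwrite_input, method, keepdims, weights)
    return _ureduce(a,
                    func=_quantile_ureduce_func,
    ...<5 lines>...
                    overwrite_input=overwrite_input,
                    method=method)
    r = func(a, **kwargs)
    result = _quantile(arr,
                       quantiles=q,
    ...<2 lines>...
                       out=out,
                       weights=wgt)
    slices_having_nans = np.isnan(arr[-1, ...])
                                  ~~~^^^^^^^^^
IndexError: index -1 is out of bounds for axis 0 with size 0
```

apply_moves(
  deltas=[
    {"claw": 1, "delta_pos": [0, 0, 0.06], "yaw": 0},
    {"claw": 1, "delta_pos": [-0.1, 0, 0.02], "yaw": 0},
    {"claw": 1, "delta_pos": [-0.15, 0, 0.0], "yaw": 0},
    {"claw": 1, "delta_pos": [-0.15, 0, 0.0], "yaw": 0},
    {"claw": 1, "delta_pos": [-0.15, 0, 0.0], "yaw": 0},
  ],
)

```text
clock: 7.3
eef_pos: [630.7, 123.4, 253.3]
tcp_rot: [-3.14, -0.008, -0.076]
contact_force: [6.1, -0.5, 9.9]
opening: -0.0
grasp_force: 4.8
```

```bash
cat > gap.py <<'E'
from h import *
B=np.array([622.6,126.4]);ex=np.array([.9971,-.0764]);ey=np.array([.0764,.9971])
def gap():
    s=r.sense(); f=cam('wrist'); g=cv2.cvtColor(f['img'],cv2.COLOR_BGR2GRAY).astype(float)
    print('t',s['clock'],'F',s['contact_force'].round(1),'tool x',round(float((s['eef_pos'][:2]-B)@ex),1))
    z=f['z_map']; P=cloud(f).reshape(-1,3); d=P[:,:2]-B; x=d@ex; y=d@ey
    # brightness and height along box x at z=79.5 on line y=+-35
    for yy in (-40,40):
        xs=np.arange(-60,102,2.); W=np.c_[B+xs[:,None]*ex+yy*ey,np.full(len(xs),79.5)]
        C=(W-np.array(f['eye']))@np.array(f['rotation']); C=C*[1,-1,-1]
        K=np.array([[f['fx'],0,f['cx']],[0,f['fy'],f['cy']],[0,0,1.]])
        px=cv2.projectPoints(C,np.zeros(3),np.zeros(3),K,np.array(f['dist'],float))[0].reshape(-1,2)
        o=[(int(a),int(g[int(v),int(u)]),int(P[int(v)*640+int(u),2]) if z[int(v),int(u)]>0 else -1) for a,(u,v) in zip(xs,px) if 0<=u<640 and 0<=v<480]
        print(yy,' '.join('%d:%d/%d'%t for t in o if t[0]%4==0 and t[0]>-20))
gap()
E
python3 gap.py
```

```text
t 7.3 F [ 6.1 -0.5  9.9] tool x 8.3
-40 -16:53/136 -12:35/133 -8:36/133 -4:49/81 0:57/80 4:48/81 8:90/80 12:90/79 16:92/81 20:94/80 24:97/81 28:97/81 32:99/80 36:97/80 40:100/81 44:103/81 48:110/81 52:111/81 56:118/81 60:124/80 64:124/81 68:130/81 72:132/80 76:143/80 80:145/80 84:147/80 88:153/79 92:134/75 96:220/89 100:212/87
40 -16:31/137 -12:31/134 -8:33/132 -4:54/80 0:51/80 4:54/81 8:56/81 12:54/80 16:56/80 20:89/81 24:90/82 28:91/81 32:89/81 36:90/80 40:91/81 44:94/79 48:96/79 52:93/80 56:99/82 60:101/80 64:100/80 68:101/80 72:103/81 76:105/82 80:108/81 84:110/80 88:108/80 92:69/83 96:212/89 100:201/88
```

apply_moves(
  deltas=[
    {"claw": 1, "delta_pos": [-0.1, 0, 0.03], "yaw": 0},
    {"claw": 1, "delta_pos": [-0.15, 0, 0.0], "yaw": 0},
    {"claw": 1, "delta_pos": [-0.15, 0, 0.0], "yaw": 0},
    {"claw": 1, "delta_pos": [-0.15, 0, 0.0], "yaw": 0},
    {"claw": 1, "delta_pos": [-0.15, 0, 0.0], "yaw": 0},
  ],
)

```text
clock: 7.98
eef_pos: [624.0, 123.9, 253.2]
tcp_rot: [-3.14, -0.009, -0.076]
contact_force: [6.3, -0.8, 11.0]
opening: -0.003
grasp_force: 5.5
```

```bash
sed -i "s/t\[0\]>-20/t[0]>60/" gap.py; python3 gap.py
```

```text
t 7.975 F [ 6.3 -0.8 11. ] tool x 1.6
-40 64:139/80 68:143/81 72:150/81 76:156/81 80:164/81 84:156/22 88:62/50 92:116/83 96:223/89 100:218/88
40 64:108/80 68:113/80 72:111/80 76:117/81 80:115/81 84:149/22 88:69/49 92:138/74 96:219/89 100:209/88
```

The lid is now moving with the fingers. Continuing.

apply_moves(
  deltas=[
    {"claw": 1, "delta_pos": [-0.15, 0, 0.01], "yaw": 0},
    {"claw": 1, "delta_pos": [-0.2, 0, 0.01], "yaw": 0},
    {"claw": 1, "delta_pos": [-0.2, 0, 0.0], "yaw": 0},
    {"claw": 1, "delta_pos": [-0.2, 0, 0.0], "yaw": 0},
    {"claw": 1, "delta_pos": [-0.25, 0, 0.0], "yaw": 0},
    {"claw": 1, "delta_pos": [-0.25, 0, 0.0], "yaw": 0},
    {"claw": 1, "delta_pos": [-0.25, 0, 0.0], "yaw": 0},
    {"claw": 1, "delta_pos": [-0.25, 0, 0.0], "yaw": 0},
  ],
)

```text
clock: 9.02
eef_pos: [606.8, 125.3, 253.2]
tcp_rot: [-3.139, -0.01, -0.076]
contact_force: [6.0, -2.0, 12.2]
opening: -0.004
grasp_force: 6.1
```

apply_moves(
  deltas=[
    {"claw": 1, "delta_pos": [-0.25, 0, 0.0], "yaw": 0},
    {"claw": 1, "delta_pos": [-0.25, 0, 0.0], "yaw": 0},
    {"claw": 1, "delta_pos": [-0.25, 0, 0.0], "yaw": 0},
    {"claw": 1, "delta_pos": [-0.3, 0, 0.0], "yaw": 0},
    {"claw": 1, "delta_pos": [-0.3, 0, 0.0], "yaw": 0},
    {"claw": 1, "delta_pos": [-0.3, 0, 0.0], "yaw": 0},
    {"claw": 1, "delta_pos": [-0.3, 0, 0.0], "yaw": 0},
    {"claw": 1, "delta_pos": [-0.3, 0, 0.0], "yaw": 0},
  ],
)

```text
clock: 10.02
eef_pos: [584.5, 127.1, 253.2]
tcp_rot: [-3.139, -0.01, -0.076]
contact_force: [7.5, -0.7, 12.3]
opening: 0.002
grasp_force: 6.3
```

```bash
sed -i "s/t\[0\]>60/t[0]>20/" gap.py; python3 gap.py
```

```text
t 10.025 F [ 7.5 -0.7 12.3] tool x -38.1
-40 24:133/80 28:137/81 32:144/80 36:147/80 40:151/81 44:140/23 48:138/22 52:140/24 56:137/23 60:140/22 64:145/22 68:144/23 72:146/23 76:62/30
40 24:106/80 28:107/81 32:108/80 36:107/79 40:110/79 44:112/81 48:210/21 52:210/22 56:210/21 60:211/23 64:210/22 68:146/21 72:143/21 76:58/30
```

apply_moves(
  deltas=[
    {"claw": 1, "delta_pos": [-0.3, 0, 0.0], "yaw": 0},
    {"claw": 1, "delta_pos": [-0.3, 0, 0.0], "yaw": 0},
    {"claw": 1, "delta_pos": [-0.3, 0, 0.0], "yaw": 0},
    {"claw": 1, "delta_pos": [-0.3, 0, 0.0], "yaw": 0},
    {"claw": 1, "delta_pos": [-0.3, 0, 0.0], "yaw": 0},
    {"claw": 1, "delta_pos": [-0.3, 0, 0.0], "yaw": 0},
  ],
)

```text
clock: 10.82
eef_pos: [566.6, 128.5, 253.2]
tcp_rot: [-3.139, -0.01, -0.076]
contact_force: [7.1, -0.6, 13.2]
opening: -0.0
grasp_force: 6.5
```

apply_moves(
  deltas=[
    {"claw": 1, "delta_pos": [-0.3, 0, 0.0], "yaw": 0},
    {"claw": 1, "delta_pos": [-0.3, 0, 0.0], "yaw": 0},
    {"claw": 1, "delta_pos": [-0.3, 0, 0.0], "yaw": 0},
    {"claw": 1, "delta_pos": [-0.3, 0, 0.0], "yaw": 0},
    {"claw": 1, "delta_pos": [-0.3, 0, 0.0], "yaw": 0},
    {"claw": 1, "delta_pos": [-0.3, 0, 0.0], "yaw": 0},
    {"claw": 1, "delta_pos": [0, 0, 0.0], "yaw": 0},
  ],
)

```text
clock: 11.7
eef_pos: [548.5, 130.0, 253.2]
tcp_rot: [-3.139, -0.01, -0.076]
contact_force: [6.6, 0.4, 14.7]
opening: 0.0
grasp_force: 7.4
```

apply_moves(
  deltas=[
    {"claw": 1, "delta_pos": [0, 0, -0.1], "yaw": 0},
    {"claw": 1, "delta_pos": [0, 0, -0.2], "yaw": 0},
    {"claw": 1, "delta_pos": [0, 0, -1.0], "yaw": 0},
    {"claw": 0, "delta_pos": [0, 0, -4.0], "yaw": 0},
    {"claw": -1, "delta_pos": [0, 0, -5.0], "yaw": 0},
    {"claw": -1, "delta_pos": [0, 0, -2.0], "yaw": 0},
    {"claw": -1, "delta_pos": [0, 0, 0], "yaw": 0},
  ],
)

```text
clock: 12.58
eef_pos: [545.7, 129.5, 375.2]
tcp_rot: [-3.141, -0.003, -0.076]
contact_force: [-0.9, -0.3, -0.2]
opening: 0.846
grasp_force: 0.0
```

```bash
sed -i "s/t\[0\]>20/t[0]>-10/" gap.py; python3 gap.py
python3 - <<'E'
from h import *
f=cam('wrist'); im=f['img']; cv2.imwrite('pics/w2.png',im); s=r.sense(); print(s['eef_pos'])
E
```

```text
t 12.575 F [-0.9 -0.3 -0.2] tool x -77.0
-40 -8:148/81 -4:151/80 0:157/79 4:157/80 8:214/22 12:214/22 16:214/24 20:211/22 24:212/22 28:209/24 32:212/23 36:209/23 40:211/24 44:207/22 48:209/22 52:208/23 56:204/24 60:205/24 64:131/-1 68:131/21 72:130/22 76:58/29
40 -8:120/81 -4:124/80 0:124/80 4:125/81 8:124/81 12:208/22 16:206/23 20:207/23 24:210/23 28:211/23 32:210/22 36:209/21 40:209/22 44:209/22 48:210/22 52:209/23 56:212/23 60:212/21 64:196/22 68:139/22 72:138/23 76:59/30
[544.98103307 129.35760946 372.80218668]
```

View pics/w2.png

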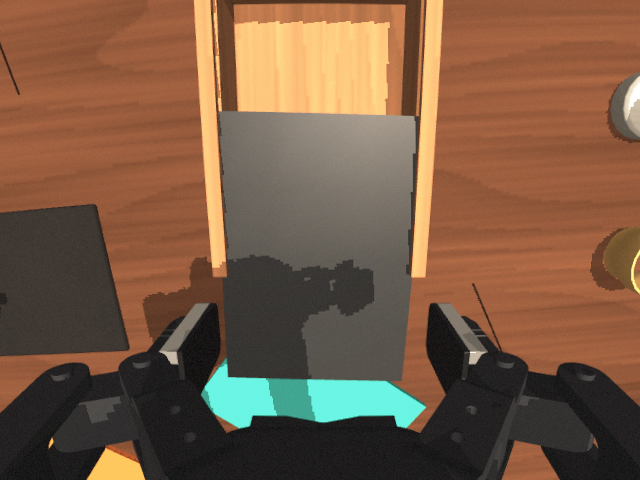

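Wrist view: the slate's rear edge runs from (222,110) to (415,117) and the pale floor is bared behind it. It is open about 89 mm. Off to the funnel, which shows at right (630,262).

apply_moves(
  deltas=[
    {"claw": -1, "delta_pos": [-0.55, 4.95, 0], "yaw": 0},
    {"claw": -1, "delta_pos": [-0.55, 4.95, 0], "yaw": 0},
    {"claw": -1, "delta_pos": [-0.55, 4.95, 0], "yaw": 0},
    {"claw": -1, "delta_pos": [-0.55, 4.95, 0], "yaw": 0},
    {"claw": -1, "delta_pos": [-0.55, 4.95, 0], "yaw": 0},
    {"claw": -1, "delta_pos": [-0.55, 4.95, 3], "yaw": 0},
    {"claw": -1, "delta_pos": [0, 0, 4], "yaw": 0},
    {"claw": -1, "delta_pos": [0, 0, 0], "yaw": 0},
  ],
)

```text
clock: 13.68
eef_pos: [487.9, -164.1, 299.9]
tcp_rot: [-3.139, 0.008, -0.077]
contact_force: [-0.6, -0.0, 0.6]
opening: 0.999
grasp_force: 0.0
```

Run:
```python
from h import *
r.grab_frame('wrist'); s=r.sense(); f=cam('wrist'); im=f['img']; cv2.imwrite('pics/w3.png',im); print(s['eef_pos'],s['clock'])
h=cv2.cvtColor(im,cv2.COLOR_BGR2HSV); P=cloud(f)
m=(h[...,0]>20)&(h[...,0]<35)&(h[...,1]>100)&(P[...,2]>35)&(P[...,2]<50)
n,l,st,c=cv2.connectedComponentsWithStats(m.astype(np.uint8)); print(st[1:][st[1:,4]>60])
v,u=np.nonzero(m); q=plane(f,np.c_[u,v],42)[:,:2].astype(np.float32); print(len(q),cv2.minEnclosingCircle(q),np.nanmedian(P[m][:,2]))
```

```text
[ 489.05594033 -163.92796219  301.8050864 ] 13.725
[[313 202  59  64 165]
 [275 204  43  60 155]]
362 ((489.5068664550781, -162.76673889160156), 30.969337463378906) 42.76997656942635
```

View pics/w3.png

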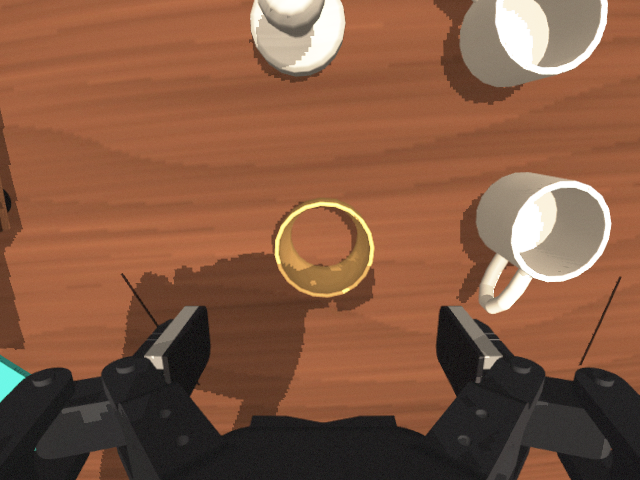

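Wrist view: the brass ring is centred at (324,249) between the open fingers, within 1 mm of the tool axis. The cup handle at (490,290) is clear of the right finger. Descending to grasp.

apply_moves(
  deltas=[
    {"claw": -1, "delta_pos": [0.05, -0.1, 3.5], "yaw": 0},
    {"claw": -1, "delta_pos": [0, 0, 3.5], "yaw": 0},
    {"claw": -1, "delta_pos": [0, 0, 3.0], "yaw": 0},
    {"claw": -1, "delta_pos": [0, 0, 1.5], "yaw": 0},
    {"claw": -1, "delta_pos": [0, 0, 0.4], "yaw": 0},
    {"claw": 0, "delta_pos": [0, 0, 0], "yaw": 0},
    {"claw": 0.6, "delta_pos": [0, 0, 0], "yaw": 0},
    {"claw": 1, "delta_pos": [0, 0, 0], "yaw": 0},
  ],
  grip_force=25,
)

```text
clock: 14.78
eef_pos: [491.1, -163.3, 185.7]
tcp_rot: [3.141, -0.002, -0.076]
contact_force: [-2.0, 0.2, 7.1]
opening: 0.726
grasp_force: 26.5
```

apply_moves(
  deltas=[
    {"claw": 1, "delta_pos": [0, 0, 0], "yaw": 0},
    {"claw": 1, "delta_pos": [0, 0, 0], "yaw": 0},
  ],
)

```text
clock: 15.02
eef_pos: [491.1, -163.4, 185.7]
tcp_rot: [3.141, -0.002, -0.076]
contact_force: [-0.6, 1.3, 8.1]
opening: 0.728
grasp_force: 26.5
```

apply_moves(
  deltas=[
    {"claw": 1, "delta_pos": [0, 0, -0.5], "yaw": 0},
    {"claw": 1, "delta_pos": [0, 0, -2.5], "yaw": 0},
    {"claw": 1, "delta_pos": [0, 0, -4], "yaw": 0},
    {"claw": 1, "delta_pos": [0, 0, -4], "yaw": 0},
    {"claw": 1, "delta_pos": [0, 0, -3], "yaw": 0},
    {"claw": 1, "delta_pos": [1.0, -1.9, 0], "yaw": 0},
    {"claw": 1, "delta_pos": [2.2, -4.0, 0], "yaw": 0},
    {"claw": 1, "delta_pos": [2.2, -4.0, 0], "yaw": 0},
  ],
)

```text
clock: 16.02
eef_pos: [552.2, -67.8, 325.1]
tcp_rot: [3.142, -0.001, -0.077]
contact_force: [0.8, -0.1, -2.8]
opening: 0.718
grasp_force: 28.4
```

apply_moves(
  deltas=[
    {"claw": 1, "delta_pos": [2.2, -4.0, 0], "yaw": 0},
    {"claw": 1, "delta_pos": [2.2, -4.0, 0], "yaw": 0},
    {"claw": 1, "delta_pos": [2.2, -4.0, 0], "yaw": 0},
    {"claw": 1, "delta_pos": [2.2, -4.0, 0], "yaw": 0},
    {"claw": 1, "delta_pos": [2.2, -4.0, 0], "yaw": 0},
    {"claw": 1, "delta_pos": [0, 0, 0], "yaw": 0},
    {"claw": 1, "delta_pos": [0, 0, 0], "yaw": 0},
  ],
)

```text
clock: 16.9
eef_pos: [676.2, 122.2, 324.1]
tcp_rot: [3.141, 0.001, -0.076]
contact_force: [0.5, -0.2, -1.9]
opening: 0.722
grasp_force: 28.5
```

Run:
```python
from h import *
s=r.sense(); f=cam('wrist'); im=f['img']; cv2.imwrite('pics/w4.png',im); print(s['eef_pos'],s['clock'],s['opening'])
h=cv2.cvtColor(im,cv2.COLOR_BGR2HSV); P=cloud(f)
B=np.array([622.6,126.4]);ex=np.array([.9971,-.0764]);ey=np.array([.0764,.9971])
d=P[...,:2]-B; x=d@ex; y=d@ey; z=P[...,2]
for xx in (20,70,85):
    m=(abs(x-xx)<3)&(z>84)&(z<92)&(abs(y)<90); print(xx,'lips y', [ (np.min(y[m&k]).round(1),np.max(y[m&k]).round(1)) for k in (y<0,y>0) if (m&k).any()])
m=(abs(y)<40)&(z>84)&(z<92)&(x>60); print('rear lip',x[m].min(),x[m].max() )
m=(h[...,0]>20)&(h[...,0]<35)&(h[...,1]>100)&(z>170)&(z<195); print('funnel rim',np.nanmedian(z[m]),m.sum(),cv2.minEnclosingCircle(P[m][:,:2].astype(np.float32)))
```

```text
[676.18930018 122.21402216 324.1487812 ] 16.9 0.7224871816403935
20 lips y [(np.float64(-73.3), np.float64(-71.4)), (np.float64(73.9), np.float64(76.4))]
70 lips y [(np.float64(-73.2), np.float64(-63.1)), (np.float64(66.4), np.float64(76.9))]
85 lips y [(np.float64(-73.6), np.float64(-63.2)), (np.float64(66.3), np.float64(76.6))]
rear lip 91.71174765122977 188.44311375891758
funnel rim 181.04300767861432 999 ((680.5472412109375, 123.86257934570312), 32.36094665527344)
```

View pics/w4.png

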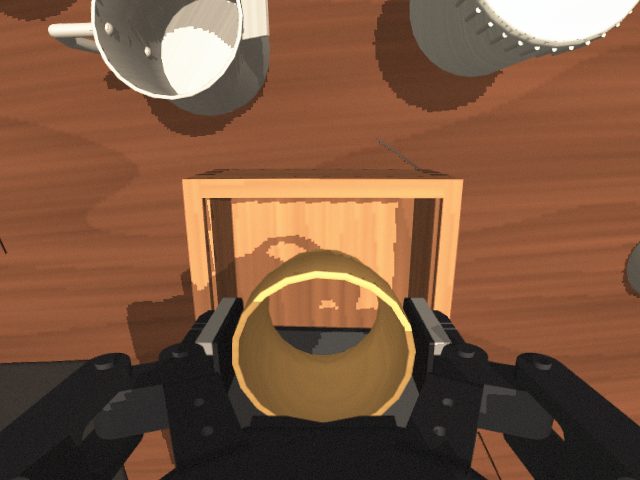

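Wrist view: the funnel rim (centre ~(323,345)) is held over the bared bay. The rear lip is at row ~187, and the side lips are at columns ~200 and ~450. It's centred to within 2 mm, so I lower it.

apply_moves(
  deltas=[
    {"claw": 1, "delta_pos": [-0.2, -0.15, 1.5], "yaw": 0},
    {"claw": 1, "delta_pos": [0, 0, 2.5], "yaw": 0},
    {"claw": 1, "delta_pos": [0, 0, 2.0], "yaw": 0},
    {"claw": 1, "delta_pos": [0, 0, 1.5], "yaw": 0},
    {"claw": 1, "delta_pos": [0, 0, 1.5], "yaw": 0},
    {"claw": 1, "delta_pos": [0, 0, 1.0], "yaw": 0},
    {"claw": 1, "delta_pos": [0, 0, 0.7], "yaw": 0},
    {"claw": 1, "delta_pos": [0, 0, 0], "yaw": 0},
  ],
)

```text
clock: 17.95
eef_pos: [674.8, 124.1, 217.0]
tcp_rot: [3.141, 0.001, -0.076]
contact_force: [-0.7, 0.2, -2.3]
opening: 0.721
grasp_force: 28.4
```

apply_moves(
  deltas=[
    {"claw": 1, "delta_pos": [0, 0, 0.3], "yaw": 0},
    {"claw": 1, "delta_pos": [0, 0, 0], "yaw": 0},
  ],
)

```text
clock: 18.2
eef_pos: [675.0, 124.1, 214.6]
tcp_rot: [-3.142, -0.0, -0.076]
contact_force: [-0.2, 0.2, -1.4]
opening: 0.726
grasp_force: 28.5
```

apply_moves(
  deltas=[
    {"claw": 1, "delta_pos": [0, 0, 0.2], "yaw": 0},
    {"claw": 1, "delta_pos": [0, 0, 0.2], "yaw": 0},
    {"claw": 1, "delta_pos": [0, 0, 0.1], "yaw": 0},
    {"claw": 1, "delta_pos": [0, 0, 0.1], "yaw": 0},
    {"claw": 1, "delta_pos": [0, 0, 0], "yaw": 0},
  ],
)

```text
clock: 18.82
eef_pos: [674.9, 124.1, 208.3]
tcp_rot: [3.142, 0.0, -0.076]
contact_force: [1.0, 0.3, -1.7]
opening: 0.723
grasp_force: 28.5
```

apply_moves(
  deltas=[
    {"claw": 1, "delta_pos": [0, 0, 0.1], "yaw": 0},
    {"claw": 1, "delta_pos": [0, 0, 0], "yaw": 0},
  ],
)

```text
clock: 19.08
eef_pos: [675.0, 124.1, 207.6]
tcp_rot: [-3.142, -0.0, -0.076]
contact_force: [-1.5, 0.3, 0.5]
opening: 0.724
grasp_force: 28.6
```

apply_moves(
  deltas=[
    {"claw": 1, "delta_pos": [0, 0, 0.04], "yaw": 0},
    {"claw": 1, "delta_pos": [0, 0, 0], "yaw": 0},
    {"claw": -0.5, "delta_pos": [0, 0, 0], "yaw": 0},
    {"claw": -0.75, "delta_pos": [0, 0, 0], "yaw": 0},
    {"claw": -0.75, "delta_pos": [0, 0, 0], "yaw": 0},
    {"claw": -0.75, "delta_pos": [0, 0, 0], "yaw": 0},
    {"claw": -0.75, "delta_pos": [0, 0, 0], "yaw": 0},
    {"claw": -0.75, "delta_pos": [0, 0, 0], "yaw": 0},
  ],
)

```text
clock: 20.08
eef_pos: [675.1, 123.7, 207.1]
tcp_rot: [3.141, -0.0, -0.076]
contact_force: [-0.7, -4.4, 2.9]
opening: 0.876
grasp_force: 2.6
```

apply_moves(
  deltas=[
    {"claw": -0.75, "delta_pos": [0, 0, -1.0], "yaw": 0},
    {"claw": -0.75, "delta_pos": [0, 0, -2.5], "yaw": 0},
    {"claw": -0.75, "delta_pos": [0, 0, -4], "yaw": 0},
    {"claw": -0.75, "delta_pos": [0, 0, -5], "yaw": 0},
    {"claw": -0.75, "delta_pos": [0, 0, 0], "yaw": 0},
  ],
)

```text
clock: 20.7
eef_pos: [676.4, 124.8, 337.3]
tcp_rot: [-3.139, -0.008, -0.076]
contact_force: [0.0, 0.2, 0.4]
opening: 0.876
grasp_force: 0.0
```

Run:
```python
from h import *
r.grab_frame('wrist'); s=r.sense(); f=cam('wrist'); im=f['img']; cv2.imwrite('pics/w5.png',im); print(s['eef_pos'],s['clock'],s['opening'])
h=cv2.cvtColor(im,cv2.COLOR_BGR2HSV); P=cloud(f)
B=np.array([622.6,126.4]);ex=np.array([.9971,-.0764]);ey=np.array([.0764,.9971])
z=P[...,2]; m=(h[...,0]>20)&(h[...,0]<35)&(h[...,1]>100)&(z>57)&(z<72)
c,rad=cv2.minEnclosingCircle(P[m][:,:2].astype(np.float32)); print(m.sum(),rad,(c-B)@ex,(c-B)@ey,np.nanpercentile(z[m],[5,50,95]))
q=P[m]; print('rim tilt',np.linalg.lstsq(np.c_[q[:,:2],np.ones(len(q))],q[:,2],rcond=None)[0])
```

```text
[675.47419967 124.58860087 334.69429793] 20.75 0.879000338625877
438 30.642946243286133 50.69384246215818 3.367395183105461 [62.31530334 64.47730016 65.65952415]
rim tilt [-1.27154935e-02  3.11362545e-03  7.26325538e+01]
```

View pics/w5.png

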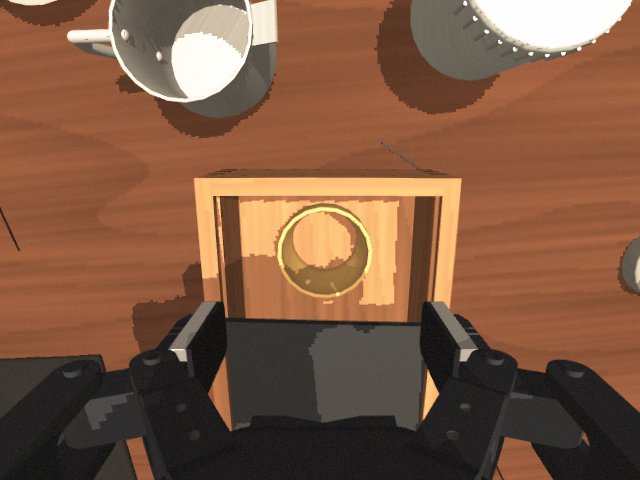

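Wrist view: the funnel rim, centred at (324,251), stands upright in the bared bay, at box (51, 3). The lid edge is at row ~322. Now back over the lid, fingers shut.

apply_moves(
  deltas=[
    {"claw": 1, "delta_pos": [-3.0, 0.1, 0], "yaw": 0},
    {"claw": 1, "delta_pos": [-4.6, 0, 0], "yaw": 0},
    {"claw": 1, "delta_pos": [-4.6, 0, 0], "yaw": 0},
    {"claw": 1, "delta_pos": [0, 0, 2], "yaw": 0},
    {"claw": 1, "delta_pos": [0, 0, 3], "yaw": 0},
    {"claw": 1, "delta_pos": [0, 0, 2], "yaw": 0},
    {"claw": 1, "delta_pos": [0, 0, 0], "yaw": 0},
    {"claw": 1, "delta_pos": [0, 0, 0], "yaw": 0},
  ],
)

```text
clock: 21.8
eef_pos: [553.2, 132.5, 261.9]
tcp_rot: [3.141, 0.001, -0.076]
contact_force: [-0.0, 0.7, 0.6]
opening: 0.001
grasp_force: 0.0
```

apply_moves(
  deltas=[
    {"claw": 1, "delta_pos": [0, 0.2, 0.5], "yaw": 0},
    {"claw": 1, "delta_pos": [0, 0, 0.2], "yaw": 0},
    {"claw": 1, "delta_pos": [0, 0, 0.1], "yaw": 0},
    {"claw": 1, "delta_pos": [0, 0, 0.05], "yaw": 0},
    {"claw": 1, "delta_pos": [0, 0, 0], "yaw": 0},
  ],
)

```text
clock: 22.42
eef_pos: [553.0, 130.4, 253.5]
tcp_rot: [-3.142, -0.0, -0.076]
contact_force: [-0.2, -0.8, -0.4]
opening: -0.004
grasp_force: 0.0
```

apply_moves(
  deltas=[
    {"claw": 1, "delta_pos": [0, 0, 0.05], "yaw": 0},
    {"claw": 1, "delta_pos": [0, 0, 0], "yaw": 0},
  ],
)

```text
clock: 22.68
eef_pos: [553.1, 130.4, 253.3]
tcp_rot: [-3.142, -0.0, -0.076]
contact_force: [-1.2, 0.1, 5.2]
opening: 0.0
grasp_force: 2.1
```

apply_moves(
  deltas=[
    {"claw": 1, "delta_pos": [0, 0, 0.05], "yaw": 0},
    {"claw": 1, "delta_pos": [0.05, 0, 0.02], "yaw": 0},
    {"claw": 1, "delta_pos": [0.1, 0, 0], "yaw": 0},
    {"claw": 1, "delta_pos": [0.1, 0, 0], "yaw": 0},
  ],
)

```text
clock: 23.18
eef_pos: [554.7, 130.3, 253.2]
tcp_rot: [3.142, 0.002, -0.076]
contact_force: [-8.5, 1.3, 17.1]
opening: 0.002
grasp_force: 8.7
```

apply_moves(
  deltas=[
    {"claw": 1, "delta_pos": [0, 0, -0.05], "yaw": 0},
    {"claw": 1, "delta_pos": [0.1, 0, 0], "yaw": 0},
    {"claw": 1, "delta_pos": [0.1, 0, 0], "yaw": 0},
    {"claw": 1, "delta_pos": [0.1, 0, 0], "yaw": 0},
  ],
)

```text
clock: 23.68
eef_pos: [557.8, 130.1, 253.2]
tcp_rot: [3.141, 0.002, -0.076]
contact_force: [-6.4, 0.8, 10.8]
opening: 0.001
grasp_force: 5.6
```

apply_moves(
  deltas=[
    {"claw": 1, "delta_pos": [0.15, 0, 0.01], "yaw": 0},
    {"claw": 1, "delta_pos": [0.15, 0, 0], "yaw": 0},
    {"claw": 1, "delta_pos": [0.15, 0, 0], "yaw": 0},
    {"claw": 1, "delta_pos": [0.15, 0, 0], "yaw": 0},
    {"claw": 1, "delta_pos": [0.15, 0, 0], "yaw": 0},
    {"claw": 1, "delta_pos": [0.15, 0, 0], "yaw": 0},
  ],
)

```text
clock: 24.42
eef_pos: [566.8, 129.4, 253.2]
tcp_rot: [3.141, 0.002, -0.076]
contact_force: [-6.4, 1.2, 12.1]
opening: -0.002
grasp_force: 6.1
```

```bash
sed -i "s/t\[0\]>-10/abs(t[0]-20)<40/" gap.py; python3 gap.py
```

```text
t 24.425 F [-6.4  1.2 12.1] tool x -55.9
-40 -16:108/81 -12:111/81 -8:119/80 -4:125/79 0:128/79 4:133/80 8:142/79 12:143/80 16:147/81 20:154/81 24:148/23 28:145/21 32:143/22 36:144/22 40:142/22 44:143/23 48:140/22 52:138/23 56:136/22
40 -16:97/80 -12:98/80 -8:100/80 -4:104/80 0:100/81 4:107/80 8:109/80 12:109/81 16:109/80 20:111/80 24:212/24 28:210/23 32:210/23 36:214/23 40:211/22 44:212/22 48:212/23 52:212/23 56:211/22
```

apply_moves(
  deltas=[
    {"claw": 1, "delta_pos": [0.2, 0, 0], "yaw": 0},
    {"claw": 1, "delta_pos": [0.2, 0, 0], "yaw": 0},
    {"claw": 1, "delta_pos": [0.25, 0, 0], "yaw": 0},
    {"claw": 1, "delta_pos": [0.25, 0, 0], "yaw": 0},
    {"claw": 1, "delta_pos": [0.25, 0, 0], "yaw": 0},
    {"claw": 1, "delta_pos": [0.25, 0, 0], "yaw": 0},
    {"claw": 1, "delta_pos": [0.25, 0, 0], "yaw": 0},
    {"claw": 1, "delta_pos": [0.25, 0, 0], "yaw": 0},
  ],
)

```text
clock: 25.48
eef_pos: [585.8, 128.0, 253.2]
tcp_rot: [3.142, 0.002, -0.076]
contact_force: [-6.9, -0.1, 10.7]
opening: -0.001
grasp_force: 5.8
```

apply_moves(
  deltas=[
    {"claw": 1, "delta_pos": [0.25, 0, 0], "yaw": 0},
    {"claw": 1, "delta_pos": [0.25, 0, 0], "yaw": 0},
    {"claw": 1, "delta_pos": [0.25, 0, 0], "yaw": 0},
    {"claw": 1, "delta_pos": [0.25, 0, 0], "yaw": 0},
    {"claw": 1, "delta_pos": [0.25, 0, 0], "yaw": 0},
    {"claw": 1, "delta_pos": [0.25, 0, 0], "yaw": 0},
    {"claw": 1, "delta_pos": [0.25, 0, 0], "yaw": 0},
    {"claw": 1, "delta_pos": [0.25, 0, 0], "yaw": 0},
  ],
)

```text
clock: 26.48
eef_pos: [605.8, 126.5, 253.3]
tcp_rot: [3.142, 0.002, -0.076]
contact_force: [-6.5, 0.6, 12.0]
opening: -0.001
grasp_force: 5.5
```

apply_moves(
  deltas=[
    {"claw": 1, "delta_pos": [0.25, 0, 0.01], "yaw": 0},
    {"claw": 1, "delta_pos": [0.25, 0, 0], "yaw": 0},
    {"claw": 1, "delta_pos": [0.25, 0, 0], "yaw": 0},
    {"claw": 1, "delta_pos": [0.25, 0, 0], "yaw": 0},
    {"claw": 1, "delta_pos": [0.25, 0, 0], "yaw": 0},
    {"claw": 1, "delta_pos": [0.25, 0, 0], "yaw": 0},
    {"claw": 1, "delta_pos": [0.25, 0, 0], "yaw": 0},
    {"claw": 1, "delta_pos": [0.25, 0, 0], "yaw": 0},
  ],
)

```text
clock: 27.48
eef_pos: [625.7, 125.0, 253.3]
tcp_rot: [-3.142, 0.002, -0.076]
contact_force: [-7.4, 0.1, 11.1]
opening: 0.003
grasp_force: 5.8
```

```bash
sed -i "s/abs(t\[0\]-20)<40/t[0]>60/" gap.py; python3 gap.py
```

```text
t 27.475 F [-7.4  0.1 11.1] tool x 3.2
-40 64:141/79 68:145/81 72:148/80 76:156/80 80:157/21 84:156/23 88:66/47 92:129/74 96:225/88 100:220/89
40 64:112/80 68:110/81 72:116/81 76:115/79 80:151/21 84:151/22 88:69/45 92:134/75 96:219/88 100:213/88
```

apply_moves(
  deltas=[
    {"claw": 1, "delta_pos": [0.2, 0, 0.01], "yaw": 0},
    {"claw": 1, "delta_pos": [0.2, 0, 0], "yaw": 0},
    {"claw": 1, "delta_pos": [0.2, 0, 0], "yaw": 0},
    {"claw": 1, "delta_pos": [0.2, 0, 0], "yaw": 0},
    {"claw": 1, "delta_pos": [0.2, 0, 0], "yaw": 0},
    {"claw": 1, "delta_pos": [0.15, 0, 0], "yaw": 0},
    {"claw": 1, "delta_pos": [0.15, 0, 0], "yaw": 0},
    {"claw": 1, "delta_pos": [0.15, 0, 0], "yaw": 0},
  ],
)

```text
clock: 28.52
eef_pos: [640.2, 123.9, 253.2]
tcp_rot: [-3.142, 0.002, -0.076]
contact_force: [-7.3, 1.1, 13.0]
opening: -0.0
grasp_force: 6.0
```

apply_moves(
  deltas=[
    {"claw": 1, "delta_pos": [0.12, 0, 0], "yaw": 0},
    {"claw": 1, "delta_pos": [0.12, 0, 0], "yaw": 0},
    {"claw": 1, "delta_pos": [0.12, 0, 0], "yaw": 0},
    {"claw": 1, "delta_pos": [0.12, 0, 0], "yaw": 0},
  ],
)

```text
clock: 29.02
eef_pos: [644.8, 123.5, 253.3]
tcp_rot: [-3.142, 0.002, -0.076]
contact_force: [-8.4, -0.2, 11.9]
opening: 0.0
grasp_force: 6.4
```

apply_moves(
  deltas=[
    {"claw": 1, "delta_pos": [0.12, 0, 0], "yaw": 0},
    {"claw": 1, "delta_pos": [0.12, 0, 0], "yaw": 0},
    {"claw": 1, "delta_pos": [0.12, 0, 0], "yaw": 0},
    {"claw": 1, "delta_pos": [0.12, 0, 0], "yaw": 0},
  ],
)

```text
clock: 29.52
eef_pos: [649.6, 123.1, 253.2]
tcp_rot: [3.142, 0.002, -0.076]
contact_force: [-8.4, 0.8, 12.3]
opening: -0.001
grasp_force: 6.3
```

apply_moves(
  deltas=[
    {"claw": 1, "delta_pos": [0.12, 0, 0.01], "yaw": 0},
    {"claw": 1, "delta_pos": [0.12, 0, 0], "yaw": 0},
    {"claw": 1, "delta_pos": [0.12, 0, 0], "yaw": 0},
    {"claw": 1, "delta_pos": [0.12, 0, 0], "yaw": 0},
  ],
)

```text
clock: 30.02
eef_pos: [654.4, 122.8, 253.3]
tcp_rot: [3.142, 0.002, -0.076]
contact_force: [-8.6, 0.5, 13.4]
opening: -0.002
grasp_force: 6.7
```

```bash
python3 gap.py
```

```text
t 30.025 F [-8.6  0.5 13.4] tool x 31.9
-40 64:104/81 68:108/82 72:116/80 76:117/79 80:120/80 84:122/80 88:128/79 92:218/88 96:216/88 100:211/87
40 64:99/80 68:96/82 72:100/80 76:102/80 80:104/80 84:103/79 88:104/80 92:212/87 96:207/89 100:201/89
```

apply_moves(
  deltas=[
    {"claw": 1, "delta_pos": [0.05, 0, 0.02], "yaw": 0},
    {"claw": 1, "delta_pos": [0.1, 0, 0], "yaw": 0},
    {"claw": 1, "delta_pos": [0.1, 0, 0], "yaw": 0},
    {"claw": 1, "delta_pos": [0.1, 0, 0], "yaw": 0},
    {"claw": 1, "delta_pos": [0.1, 0, 0], "yaw": 0},
    {"claw": 1, "delta_pos": [0.1, 0, 0], "yaw": 0},
  ],
)

```text
clock: 30.82
eef_pos: [659.9, 122.4, 253.3]
tcp_rot: [-3.142, 0.002, -0.076]
contact_force: [-8.7, 0.9, 14.4]
opening: 0.006
grasp_force: 7.4
```

apply_moves(
  deltas=[
    {"claw": 1, "delta_pos": [0, 0, -0.1], "yaw": 0},
    {"claw": 1, "delta_pos": [0, 0, -0.3], "yaw": 0},
    {"claw": 1, "delta_pos": [0, 0, -2], "yaw": 0},
    {"claw": 1, "delta_pos": [0, 0, -5], "yaw": 0},
    {"claw": 1, "delta_pos": [-4, 0, -4], "yaw": 0},
    {"claw": 1, "delta_pos": [-4.5, 0, 0], "yaw": 0},
    {"claw": 1, "delta_pos": [-4.5, 0, 0], "yaw": 0},
    {"claw": 1, "delta_pos": [-4.5, 0, 0], "yaw": 0},
  ],
)

```text
clock: 31.82
eef_pos: [484.9, 135.5, 367.6]
tcp_rot: [-3.141, -0.002, -0.076]
contact_force: [0.4, -0.3, 1.2]
opening: -0.003
grasp_force: 0.0
```

apply_moves(
  deltas=[
    {"claw": 1, "delta_pos": [-3, 0, 0], "yaw": 0},
    {"claw": 1, "delta_pos": [0, 0, 0], "yaw": 0},
    {"claw": 1, "delta_pos": [0, 0, 0], "yaw": 0},
  ],
)

```text
clock: 32.2
eef_pos: [457.0, 137.9, 367.3]
tcp_rot: [-3.141, -0.002, -0.076]
contact_force: [0.5, 0.4, -0.1]
opening: -0.002
grasp_force: 0.0
```

Run:
```python
from h import *
f=cam('wrist'); im=f['img']; s=r.sense(); print(s['eef_pos'],s['clock'],s['contact_force'])
P=cloud(f); B=np.array([622.6,126.4]);ex=np.array([.9971,-.0764]);ey=np.array([.0764,.9971])
d=P[...,:2]-B; x=d@ex; y=d@ey; z=P[...,2]
for yy in (-50,-30,0,30,50):
    m=(abs(y-yy)<4)&(z>74)&(z<85)&(x<-60); print('lid front',yy, np.percentile(x[m],[1,5]).round(1) if m.any() else None)
for a in (-70,70):
    m=(abs(y-a)<4)&(z>85)&(z<93)&(x<-60); print('lip front',a, np.percentile(x[m],[1,5]).round(1) if m.any() else None)
m=(abs(y)<50)&(x>60)&(z>85)&(z<93); print('rear lip',np.percentile(x[m],[1,5,95,99]))
m=(abs(y)<55)&(x>-90)&(x<90); print('lid z',np.nanpercentile(z[m],[1,5,50,95,99]))
cv2.imwrite('pics/w6.png',im)
```

```text
[457.19540075 137.8865578  367.02161089] 32.25 [ 0.36514897  0.0075391  -0.08446758]
lid front -50 [-101.5  -99.6]
lid front -30 [-102.3 -100.4]
lid front 0 [-102.4 -100.5]
lid front 30 [-102.3 -100.4]
lid front 50 [-102.9 -101. ]
lip front -70 [-101.8 -100. ]
lip front 70 [-101.9 -100.1]Traceback (most recent call last):
  File "<stdin>", line 9, in <module>
    return _quantile_unchecked(
        a, q, axis, out, overwrite_input, method, keepdims, weights)
    return _ureduce(a,
                    func=_quantile_ureduce_func,
    ...<5 lines>...
                    overwrite_input=overwrite_input,
                    method=method)
    r = func(a, **kwargs)
    result = _quantile(arr,
                       quantiles=q,
    ...<2 lines>...
                       out=out,
                       weights=wgt)
    slices_having_nans = np.isnan(arr[-1, ...])
                                  ~~~^^^^^^^^^
IndexError: index -1 is out of bounds for axis 0 with size 0
```

The lid's front edge lies flush with the lips' front ends, within about 0.5 mm and as expected when shut. The arm is clear, so I'm handing in.

```bash
python3 -c "
from rig import r
print(r.sign_off())"
```

```text
the job is handed in; nothing more can be done
None
```

The funnel stands upright in the tool box and the slate lid is shut, its front edge within about 0.5 mm of flush with the box; the job was handed in just after 32 s, and no verdict was shown.

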